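Pump up the bench pressure filter until its indicator pops out

TASK

Bring the pressure filter up to working pressure: push the small vent lever on its lid round to its shut stop, then pump the black mushroom plunger knob with full strokes until the indicator pin stands fully out of its brass bushing. Work with the fingertips only: push and press, do not pinch or lift anything, leave the pin to rise by itself, keep the filter standing where it is and do not disturb the beaker, pot or vial beside it. Finish with the knob let back up, the vent still shut and the pin fully out.

Things in the scene. Friction and masses are not known exactly. Their poses are not given: they have to be found in the camera images.
- filter: the bench pressure filter, a loose 3.5 kg stainless pot; foot 138 mm, lid 132 mm across, lid top 104 mm up. Origin: centre of underside; -x side faces the robot more or less. In its frame (mm): plunger axis x 16, y 0; pin x -34, y 32; vent pivot x -32, y -36; a bent spout rises at x 12, y 44 to z 174 and comes down at y 112.
- knob_top (a point): middle of the top of the plunger's black mushroom knob, 46 mm across and 21 mm high, nearly flat on top over a 30 mm circle; 207 mm above the worktop when up. It moves straight down when pressed.
- plunger (a joint): depth of the plunger, m: 0 up (it springs back), 0.030 at the hard stop. Pressing needs about 5 N at the top, 10 N at the bottom. A full stroke goes from fully up to within 4 mm of the stop and fully back up; the charge goes in as the knob springs back. Strokes pump only while the vent is shut. 3 to 6 full strokes are needed, it differs each time (how full the pot is); extra strokes do no harm.
- pin (a joint): how far the indicator pin is out, m: 0 in, 0.025 fully out. It does not move in the first strokes, comes partly out in one stroke and pops fully out in the next; it stays where it is between strokes.
- pin_top (a point): middle of the top of the indicator pin, a black pin 12 mm in diameter with a bright steel band round its foot that shows when it is fully out; it rises out of a round brass bushing, whose top is 119 mm above the worktop. Pin top 120 mm above the worktop when in, 145 mm when fully out.
- vent (a joint): angle of the vent lever, rad: 0 open (at one stop) to 1.57 shut (at the other stop). Seen from above it turns clockwise to shut: open, the lever points to the filter's own -y side, shut to its -x side. It stays where it is left; turning it takes about 1.2 N at the grip.
- vent_tip (a point): middle of the vent lever's black grip, 45 mm out from the pivot and 150 mm above the worktop; the lever is a level bar 10 mm wide, 14 mm high (143 to 157 mm above the worktop) and reaches 62 mm from the pivot.
- vent_pivot (a point): the vent lever's upright pivot axis, at the height of the lever's middle (150 mm).
- receiver: bystander: empty clear beaker, 67 mm wide and 94 mm high, under the filter's spout. Origin: underside.
- pot: bystander: clear sample pot with a white lid, 32 mm wide and 58 mm high, behind the filter. Origin: underside.
- vial: bystander: amber capped vial, 23 mm wide and 57 mm high, behind the filter. Origin: underside.
Not all that is in view belongs to the job. What is meant by the filter is not red, and is the larger of those in its own colour.

How it is judged (in metres and radians):
On the way, in this order (a step that is already met when the one before it is completed fails the run):
1. the vent lever is shut (value of joint vent above 1.43 rad), for 0.1 s.
2. the indicator pin is fully out (value of joint pin above 0.022 m), for 0.1 s.
At the end, for the whole second after the job is handed in: the vent lever is within 8 degrees of its shut stop, the indicator pin is out by at least 22 of its 25 mm, the plunger is back up to within 3 mm, and the filter stands level and at rest (value of joint vent above 1.43 rad and value of joint pin above 0.022 m and value of joint plunger below 0.003 m and angle between filter's own z axis and vertical below 0.03 rad and linear speed of filter below 0.02 m/s); the robot touches nothing.
It fails at once if the indicator pin is touched by the robot instead of rising by itself (contact force between any of the fingers, the arm and pin above 0.5 N).
It fails at once if the filter is lifted, tipped or shoved more than 30 mm (distance of filter from where it was at the start of the episode above 0.03 m or height (world z) of filter above 0.008 m or angle between filter's own z axis and vertical above 0.15 rad).
It fails at once if the knob is taken between the fingers instead of pressed on top (horizontal distance between the grasp point and knob_top below 0.02 m and z of the grasp point in the frame of knob_top below 0.003 m).
It fails at once if the vent lever is pinched between the fingers (contact force between the fingers and vent above 1 N and y of the grasp point in the frame of vent_tip between -0.005 and 0.005 m and z of the grasp point in the frame of vent_tip below 0.008 m and x of the grasp point in the frame of vent_tip between -0.02 and 0.045 m).
It fails at once if the beaker, pot or vial is moved more than 20 mm, or tipped (distance of any of receiver, pot, vial from where it was at the start of the episode above 0.02 m or angle between any of receiver, pot, vial's own z axis and vertical above 0.3 rad).
It also fails if it takes over 48 s, if anything falls off the work surface, if the arm or the gripper's body presses on something with over 40 N, if the wrist force passes 120 N, or if a joint passes its speed limit or range.

ROBOT

A 6-joint arm with a two-finger parallel gripper is mounted at the origin on a cart in front of the work surface, level with it; the furniture and walls round the work are solid. World frame = base frame: x ahead of the robot, y to its left, z up, the work surface at z = 0. Lengths are in m, angles in degrees, forces in N, time in s.
With the tool pointing down it reaches from about 0.4 to 0.825 m from the base axis. Payload 7 kg.
Tool frame: the origin (TCP) lies between the finger pads; the fingertips stand 19 mm ahead of it and the grasp point (between the pads) is the TCP; x points along the fingers, y is the direction in which the jaws open and shut, and the axes are right-handed (so a half turn about x gives the same grasp; the last joint's range is limited). The gripper opens to 88 mm and grips with 3 to 60 N. Pads are 19 mm wide; open, the fingers measure 130 mm over their backs; the gripper's body (78 mm by 193 mm) begins 47 mm behind the grasp point.
Start: joints at [-58.321, 20.546, 0.682, 0, -70.136, -16.507], TCP at [0.177, -0.651, 0.246] pointing down, gripper open.
Joint ranges: [-176.03, 176.03], [-82.01, 121.73], [-58.28, 71.71], [-173.87, 95.51], [-174.79, -0.11], [-173.66, 173.66]. Speed limits (degrees/s): [136.94, 136.94, 172.46, 180, 180, 180].

INTERFACE

Orientations are given as [roll, pitch, yaw] about the fixed x, y, z axes, in that order (R = Rz(yaw) Ry(pitch) Rx(roll)).
In Python, from plant import r gives the robot as it stands.
- The arm moves only by the tool send_rows, never from a script. Its argument "plan" is a list of rows, each a list of 2 entries, a list of its own where there are three numbers: the shift along the tool's x, y, z scaled (see below), then the turn, a rotation vector about the tool's x, y, z scaled (see below). A call has exactly 5 rows; each row is the pose to reach, as a shift and turn from the pose measured when the call began, along the tool's axes at that moment; what a row does not reach only later rows make up. The controller multiplies each number of a shift by 0.15 m and each number of a turn by pi/4 rad. A row lasts 1/10 s, in which the tool goes at most 50 mm and 8.59 degrees, less where a joint would pass 70% of its speed; a pose out of reach is approached as far as the arm can. A call with a number of a shift or a turn outside -1 to 1 is refused whole. A call with a gripper value outside its range is refused whole. "jaw" is the opening, from -1 (shut) to 1 (fully open), so that 0 is half open, set as the call begins (left out, the last holds). The fingers move at their own pace and stop on an object; "force" is the grip in N (left out, the last holds). Time passes only in rows, so rows that repeat a pose let the fingers close, or fill a call up. It gives the time, the measured TCP pose, the force and the opening at its end, in the units of the state.
- r.get_state(): the state, without advancing time (a new reading comes with each control period).
- r.capture(name): name is "scene" or "side" or "wrist"; returns a dict with "color" (480x640x3 uint8, red, green, blue), "range_z" (480x640 float32, m along the optical axis (not along the pixel's ray), 0 where there is no reading), "mtx" (3x3 intrinsics, pixels), "pose" (4x4, takes a point from camera to world coordinates). Camera axes: x right, y down, z forward; pixel columns grow to the right and rows downward; lengths in m; the calibration is good to about 2 mm. A picture is of the moment at which its call begins.
- r.close_job(): hands the job in, once; it reports no verdict.
Trained networks look in a picture, given as the dict that the camera call returned (one of the last four; its "shot" number tells which), for a name from the list of things; names that differ only in an ending like _2 or _b are one class to them, and where a whole thing is asked for, a point or a joint stands for the part that bears it (a point fixed in the world has none). Each returns a list of dicts, best first, with "score" (0 to 1); they miss things now and then, are a little off and sometimes report something else, mostly with a low value. They report only what shows in the picture. A call takes as long as a camera call. They do not tell look-alikes from the thing itself.
- r.find_in(picture, target): "uv" ([column, row] in pixels, amid what is visible of it).
- r.trace(picture, target): "mask" (480x640 bool, what is visible of it) and "uv" ([column, row] in pixels, amid what is visible of it).
The state is a dict: "time_s": time; "joints": joint angles; "qd": joint speeds; "joint_torque": joint torques, N m; "tcp_pos": TCP position; "eef_rot": TCP orientation; "contact_force": force on the tool from outside, world axes, zero at the start; "moment": the same for the moment, N m; "gripper_width": finger opening in m.
Only numpy, scipy, OpenCV 4.12 (cv2) and the standard library are available. Lean on these libraries where they do the work, as an engineer would, in place of code of your own. Each camera call takes 0.05 s, during which the arm holds its last target. There are 200 camera calls.

## Working session

There is one attempt and no reset: what is moved stays moved. The work goes in short steps, Python scripts to look and compute and a tool call to move; the robot and the scene stay as the last step left them, time stands still between calls to the robot, and variables do not carry over. Pictures are saved under pics/ and viewed, about 8 in all and at most 12, crops included, and the job is handed in when it is done.

Besides the shell and the picture viewer there is one more tool, called after "Call:" as name(argument=value, ...) on one line, values as JSON. send_rows: Moves the arm, as the interface text tells. Its arguments: {"type":"object","properties":{"plan":{"type":"array"},"jaw":{"type":"number"},"force":{"type":"number"}},"required":["plan"]}

```bash
ls; mkdir -p pics; cat > h.py <<'E'
import numpy as np, cv2
from plant import r
def world(c,u,v,z=None):
    K=np.array(c["mtx"]);P=np.array(c["pose"])
    d=np.linalg.inv(K)@np.array([u,v,1.0])
    if z is None:
        zz=c["range_z"][int(v),int(u)]; return (P@np.append(d*zz,1))[:3]
    D=P[:3,:3]@d; return P[:3,3]+D*(z-P[2,3])/D[2]
def save(c,n): cv2.imwrite("pics/"+n,c["color"][:,:,::-1])
E
python3 - <<'E'
from h import *
np.set_printoptions(precision=4,suppress=True)
s=r.get_state();print({k:np.round(v,3) for k,v in s.items()})
for n in("scene","side"):
    c=r.capture(n);save(c,n+"0.png");print(n,np.array(c["pose"]))
    for t in("filter","knob_top","vent_tip","vent_pivot","pin_top","receiver","pot","vial"):
        for d in r.find_in(c,t)[:3]:
            u,v=d["uv"];z={"knob_top":.207,"vent_tip":.15,"vent_pivot":.15,"pin_top":.12}.get(t)
            print(t,round(d["score"],2),np.round([u,v]),world(c,u,v), world(c,u,v,z) if z else "")
E
```

```text
pics
{'time_s': np.float64(0.0), 'joints': array([-58.322,  20.591,   0.633,  -0.021, -70.134, -16.508]), 'qd': array([-0.024, -0.091,  0.001,  0.053, -0.134,  0.062]), 'joint_torque': array([ -0.   , -58.271,  29.306,   6.997,   0.007,  -0.   ]), 'tcp_pos': array([ 0.177, -0.651,  0.245]), 'eef_rot': array([ 94.255,  89.906, 109.419]), 'contact_force': array([-0.107,  0.316,  0.762]), 'moment': array([ 0.031, -0.03 ,  0.007]), 'gripper_width': np.float64(0.087)}
scene [[-0.7195 -0.3335  0.6092 -0.2599]
 [-0.6941  0.3163 -0.6466  0.7649]
 [ 0.023  -0.8881 -0.4591  0.7622]
 [ 0.      0.      0.      1.    ]]
filter 0.78 [285. 268.] [0.5684 0.0065 0.1089] 
filter 0.78 [358. 256.] [ 0.517  -0.2098  0.0809] 
filter 0.38 [310. 241.] [ 0.7828 -0.2976 -0.0036] 
knob_top 0.47 [283. 225.] [ 0.6098 -0.0257  0.2013] [ 0.6009 -0.0176  0.207 ]
vent_tip 0.75 [315. 241.] [ 0.5605 -0.0869  0.1535] [ 0.5652 -0.0917  0.15  ]
vent_pivot 0.69 [314. 240.] [ 0.7818 -0.3128 -0.004 ] [ 0.5724 -0.0962  0.15  ]
vent_pivot 0.62 [281. 223.] [ 0.616  -0.0241  0.2051] [ 0.7026 -0.1021  0.15  ]
receiver 0.79 [252.
[... 496 characters left out ...]
 0.207 ]
knob_top 0.51 [387. 182.] [ 0.3476 -0.3639  0.1361] [ 0.3804 -0.2021  0.207 ]
knob_top 0.42 [310. 197.] [ 0.5737 -0.2434  0.1497] [ 0.576  -0.1225  0.207 ]
vent_tip 0.43 [314. 230.] [ 0.5699 -0.059   0.1535] [ 0.5697 -0.0652  0.15  ]
vent_tip 0.4 [324. 201.] [ 0.5211 -0.5437 -0.0088] [ 0.5383 -0.2167  0.15  ]
vent_pivot 0.5 [313. 224.] [ 0.5661 -0.2261  0.0767] [ 0.5696 -0.0926  0.15  ]
vent_pivot 0.42 [392. 201.] [ 0.3271 -0.3593  0.0766] [ 0.3602 -0.2091  0.15  ]
pin_top 0.71 [291. 223.] [ 0.62   -0.0079  0.1991] [ 0.6243 -0.1527  0.12  ]
receiver 0.93 [296. 302.] [0.6109 0.1073 0.076 ] 
pot 0.6 [254. 266.] [ 0.7159 -0.0906  0.0345] 
vial 0.49 [248. 283.] [ 0.7243 -0.0216  0.033 ]
```

```bash
python3 - <<'E'
import cv2,numpy as np
a=cv2.imread("pics/scene0.png")[170:360,200:420];b=cv2.imread("pics/side0.png")[150:340,200:420]
cv2.imwrite("pics/m.png",np.hstack([cv2.resize(a,(400,345),interpolation=3),cv2.resize(b,(400,345),interpolation=3)]))
E
```

```text
(no output)
```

View pics/m.png

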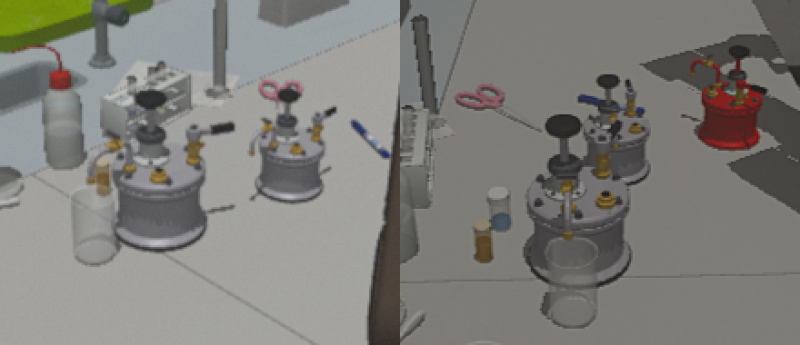

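View pics/scene0.png

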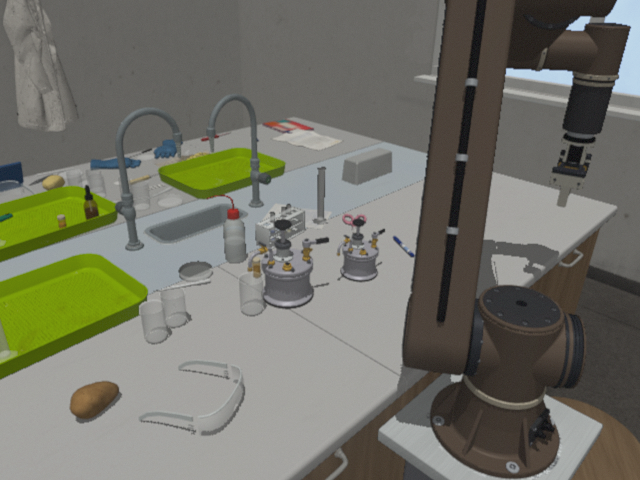

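Candidates in the scene image: the large steel filter at (287,268), a small steel one at (359,258), and a red one seen only in the side image at (387,200). The target is (287,268): it is not red and is the larger of the steel ones. The beaker stands under its spout, and the vent lever is open, pointing towards the small filter.

```bash
cat > meas.py <<'E'
from h import *
np.set_printoptions(precision=4,suppress=True)
def cloud(c):
    v,u=np.mgrid[0:480,0:640];z=c["range_z"];m=z>0
    K=np.array(c["mtx"]);P=np.array(c["pose"])
    p=np.stack([(u-K[0,2])/K[0,0]*z,(v-K[1,2])/K[1,1]*z,z],-1)[m]
    return p@P[:3,:3].T+P[:3,3]
def mask(p,ctr,rad,z0,z1): return p[(np.hypot(p[:,0]-ctr[0],p[:,1]-ctr[1])<rad)&(p[:,2]>z0)&(p[:,2]<z1)]
def circ(p):
    A=np.c_[2*p[:,:2],np.ones(len(p))];s=np.linalg.lstsq(A,(p[:,:2]**2).sum(1),rcond=None)[0]
    return s[:2],np.sqrt(s[2]+s[:2]@s[:2])
E
python3 - <<'E'
from meas import *
for n in("scene","side"):
    c=r.capture(n);p=cloud(c)
    k=mask(p,(.61,-.015),.05,.198,.216)
    print(n,"knob",len(k),k.mean(0),k.min(0),k.max(0))
    l=mask(p,(.605,-.01),.09,.095,.108)
    (x,y),rr=cv2.minEnclosingCircle((l[:,:2]*1000).astype(np.float32)); print("lid",len(l),x,y,rr, np.median(l[:,2]))
    v=mask(p,(.57,-.07),.07,.140,.165); v=v[np.hypot(v[:,0]-.62,v[:,1]+.015)>.045]
    for q in v[np.argsort(v[:,1])][::max(1,len(v)//16)]: print("  lev",q)
    for t in("receiver","pot","vial","filter"):
        for d in r.trace(c,t)[:2]:
            uu=np.argwhere(d["mask"])
            print(t,round(d["score"],2),np.round(d["uv"]),world(c,*d["uv"]))
E
```

```text
scene knob 126 [ 0.6152 -0.027   0.2032] [ 0.5976 -0.0507  0.1981] [ 0.6365 -0.0079  0.208 ]
lid 762 603.3228149414062 -29.314268112182617 67.18547058105469 0.10226690134001426
  lev [ 0.5507 -0.1258  0.1523]
  lev [ 0.5509 -0.1186  0.1518]
  lev [ 0.5531 -0.1138  0.1441]
  lev [ 0.5512 -0.1077  0.1555]
  lev [ 0.5575 -0.1036  0.1461]
  lev [ 0.5586 -0.0976  0.1421]
  lev [ 0.5705 -0.0949  0.15  ]
  lev [ 0.5593 -0.091   0.1442]
  lev [ 0.5637 -0.0844  0.1534]
  lev [ 0.5659 -0.0796  0.1458]
  lev [ 0.5648 -0.0714  0.1492]
  lev [ 0.564  -0.0671  0.1425]
  lev [ 0.5763 -0.0649  0.1585]
  lev [ 0.5675 -0.0634  0.1454]
  lev [ 0.5612 -0.0606  0.1516]
  lev [ 0.5765 -0.0582  0.1579]
  lev [ 0.5693 -0.0545  0.1591]
receiver 0.76 [249. 294.] [0.5941 0.1014 0.0632]
vial 0.44 [256. 264.] [ 0.7193 -0.0244  0.0447]
filter 0.77 [359. 256.] [ 0.5183 -0.2164  0.077 ]
filter 0.65 [286. 270.] [0.5645 0.0084 0.107 ]
side knob 169 [ 0.6225 -0.0255  0.2031] [ 0.6023 -0.0489  0.198 ] [ 0.6439 -0.0085  0.2069]
lid 1004 606.9505004882812 -28.758968353271484 65.84600067138672 0.10218062927804922
  lev [ 0.5523 -0.1238  0.1547]
  lev [ 0.5502 -0.1154  0.1509]
  lev [ 0.5529 -0.1074  0.1525]
  lev [ 0.5603 -0.1011  0.1561]
  lev [ 0.5628 -0.0973  0.1554]
  lev [ 0.563  -0.0922  0.1528]
  lev [ 0.5655 -0.0874  0.1528]
  lev [ 0.5822 -0.0723  0.1561]
  lev [ 0.5777 -0.0684  0.1556]
  lev [ 0.5662 -0.0654  0.1437]
  lev [ 0.5754 -0.0648  0.1601]
  lev [ 0.5732 -0.0632  0.1584]
  lev [ 0.5686 -0.0621  0.1536]
  lev [ 0.5803 -0.061   0.1412]
  lev [ 0.5733 -0.0599  0.1496]
  lev [ 0.5803 -0.0591  0.1449]
  lev [ 0.5734 -0.0572  0.1538]
pot 0.72 [255. 267.] [ 0.714  -0.0913  0.0307]
pot 0.47 [289. 218.] [ 0.6239 -0.0272  0.2021]
vial 0.55 [314. 225.] [ 0.567  -0.0787  0.1547]
vial 0.46 [247. 284.] [ 0.7283 -0.0223  0.0306]
filter 0.97 [385. 208.] [ 0.3557 -0.318   0.0762]
filter 0.67 [324. 224.] [ 0.5363 -0.2224  0.0775]
```

```bash
cat > go.py <<'E'
import sys
from h import *
from scipy.spatial.transform import Rotation as R
np.set_printoptions(precision=3,suppress=True)
def go(pos,yaw):
    "pos world, jaw axis (tool y) heading yaw deg, tool x down"
    s=r.get_state(); C=R.from_euler("xyz",s["eef_rot"],degrees=True)
    y=np.array([np.cos(np.radians(yaw)),np.sin(np.radians(yaw)),0]);x=np.array([0,0,-1.])
    T=R.from_matrix(np.c_[x,y,np.cross(x,y)])
    M=C.as_matrix()
    print("t",s["time_s"],"tcp",s["tcp_pos"],"jaw yaw",np.degrees(np.arctan2(M[1,1],M[0,1])),"toolx",M[:,0],"F",s["contact_force"],"j6",s["joints"][5])
    print("shift",C.inv().apply(np.array(pos)-s["tcp_pos"])/.15,"turn",(C.inv()*T).as_rotvec()/(np.pi/4))
    print("tool axes y,z in world",M[:,1],M[:,2])
if __name__=="__main__":
    a=list(map(float,sys.argv[1:])); go(a[:3],a[3])
E
python3 go.py .56 -.15 .32 -62; python3 go.py .56 -.15 .32 118
```

```text
t 1.4 tcp [ 0.177 -0.651  0.246] jaw yaw 105.17400974897846 toolx [-0.  0. -1.] F [-0.909 -1.056  0.351] j6 -16.506887697378897
shift [-0.496  2.557  3.342] turn [ 3.715 -0.     0.   ]
tool axes y,z in world [-0.262  0.965  0.   ] [ 0.965  0.262 -0.   ]
t 1.4 tcp [ 0.177 -0.651  0.246] jaw yaw 105.17400974897846 toolx [-0.  0. -1.] F [-0.909 -1.056  0.351] j6 -16.506887697378897
shift [-0.496  2.557  3.342] turn [-0.285 -0.    -0.   ]
tool axes y,z in world [-0.262  0.965  0.   ] [ 0.965  0.262 -0.   ]
```

Call:
send_rows(plan=[[[-0.1,0.15,0.2],[0,0,0]],[[-0.2,0.3,0.4],[0,0,0]],[[-0.3,0.45,0.6],[0,0,0]],[[-0.4,0.6,0.8],[0,0,0]],[[-0.5,0.77,1.0],[0,0,0]]], jaw=-1)

```text
time_s: 1.9
tcp_pos: [0.2919, -0.4996, 0.3211]
eef_rot: [-67.8, 90.0, -52.7]
contact_force: [0.5, -0.9, 0.2]
gripper_width: 0.0532
```

Call:
send_rows(plan=[[[0,0.15,0.2],[0,0,0]],[[0,0.3,0.4],[0,0,0]],[[0,0.45,0.6],[0,0,0]],[[0,0.6,0.8],[0,0,0]],[[0,0.77,1.0],[0,0,0]]])

```text
time_s: 2.4
tcp_pos: [0.4073, -0.3477, 0.3214]
eef_rot: [-48.1, 90.0, -32.9]
contact_force: [0.1, -1.3, -0.2]
gripper_width: 0.0133
```

Call:
send_rows(plan=[[[0,0.15,0.2],[0,0,0]],[[0,0.3,0.4],[0,0,0]],[[0,0.45,0.6],[-0.1,0,0]],[[0,0.6,0.8],[-0.2,0,0]],[[0,0.75,1.0],[-0.28,0,0]]])

```text
time_s: 2.9
tcp_pos: [0.5234, -0.1985, 0.3217]
eef_rot: [-47.5, 89.9, -19.5]
contact_force: [0.1, -1.2, 0.3]
gripper_width: 0.0007
```

```bash
python3 go.py .56 -.15 .32 118; python3 - <<'E'
from h import *
c=r.capture("wrist");save(c,"w1.png");np.set_printoptions(precision=3,suppress=True);print(c["pose"],c["mtx"])
E
```

```text
t 2.9 tcp [ 0.523 -0.198  0.322] jaw yaw 117.94093514788226 toolx [ 0.001 -0.    -1.   ] F [ 0.063 -1.166  0.323] j6 -61.351589297991026
shift [0.012 0.171 0.367] turn [-0.001  0.001  0.001]
tool axes y,z in world [-0.469  0.883 -0.001] [0.883 0.469 0.001]
[[-0.469  0.852  0.232  0.463]
 [ 0.883  0.453  0.123 -0.232]
 [-0.     0.262 -0.965  0.461]
 [ 0.     0.     0.     1.   ]] [[369.266   0.    327.507]
 [  0.    369.266 238.035]
 [  0.      0.      1.   ]]
```

View pics/w1.png

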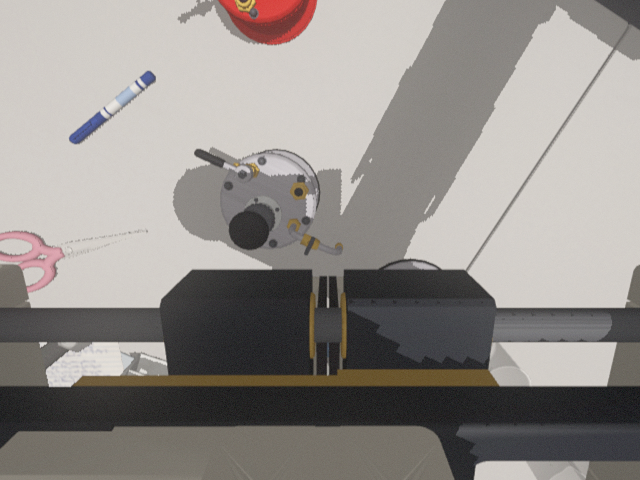

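The wrist view shows the small steel filter at (270,200) and hides the target behind the gripper, so I'll move further on to see the target.

Call:
send_rows(plan=[[[0,0.2,0.2],[0,0,0]],[[0,0.4,0.4],[0,0,0]],[[0,0.6,0.6],[0,0,0]],[[0,0.8,0.8],[0,0,0]],[[0,0.9,1.0],[0,0,0]]])

```text
time_s: 3.45
tcp_pos: [0.5945, -0.0033, 0.322]
eef_rot: [-14.1, 89.8, 14.2]
contact_force: [-0.0, -0.6, -0.2]
gripper_width: 0.0002
```

```bash
python3 - <<'E'
from meas import *
c=r.capture("wrist");save(c,"w2.png")
for t,z in dict(knob_top=.207,vent_tip=.15,vent_pivot=.15,pin_top=.12).items():
    for d in r.find_in(c,t)[:2]: print(t,round(d["score"],2),np.round(d["uv"]),world(c,*d["uv"]),world(c,*d["uv"],z))
p=cloud(c)
k=mask(p,(.62,-.03),.05,.2,.216);print("knob",len(k),k.mean(0),k.min(0),k.max(0))
l=mask(p,(.605,-.03),.09,.097,.108)
print("lid",cv2.minEnclosingCircle((l[:,:2]*1000).astype(np.float32)),np.median(l[:,2]))
v=mask(p,(.556,-.09),.05,.142,.165);v=v[v[:,1]<-.075]
print("lever",len(v),v.mean(0),cv2.fitLine(v[:,:2].astype(np.float32),cv2.DIST_HUBER,0,.01,.01).ravel(),v.min(0),v.max(0))
print(c["pose"])
E
python3 go.py .56 -.15 .32 118
```

```text
knob_top 0.75 [53. 30.] [ 0.5629 -0.2511  0.1593] [ 0.5583 -0.2174  0.207 ]
knob_top 0.65 [280. 245.] [ 0.6159 -0.0319  0.2071] [ 0.6159 -0.0319  0.207 ]
vent_tip 0.77 [254. 148.] [ 0.5697 -0.0856  0.155 ] [ 0.5703 -0.0864  0.15  ]
vent_pivot 0.58 [252. 140.] [ 0.5647 -0.089   0.1551] [ 0.5652 -0.0899  0.15  ]
knob 2420 [ 0.6194 -0.0339  0.2058] [ 0.601  -0.0547  0.2   ] [ 0.6427 -0.0106  0.209 ]
lid ((607.4915161132812, -32.81492614746094), 65.8122329711914) 0.10448421160973925
lever 891 [ 0.5618 -0.1007  0.1561] [ 0.4164  0.9092  0.5636 -0.096 ] [ 0.5486 -0.1255  0.1471] [ 0.5826 -0.0751  0.1605]
[[-0.4744  0.849   0.2326  0.5337]
 [ 0.8803  0.4576  0.1253 -0.0373]
 [-0.      0.2642 -0.9645  0.4614]
 [ 0.      0.      0.      1.    ]]
t 3.7 tcp [ 0.594 -0.006  0.321] jaw yaw 118.2492159890457 toolx [ 0.001 -0.    -1.   ] F [-0.051 -1.01   0.164] j6 -80.04795079284868
shift [ 0.007 -0.739 -0.657] turn [0.006 0.002 0.001]
tool axes y,z in world [-0.473  0.881 -0.001] [0.881 0.473 0.001]
```

View pics/w2.png

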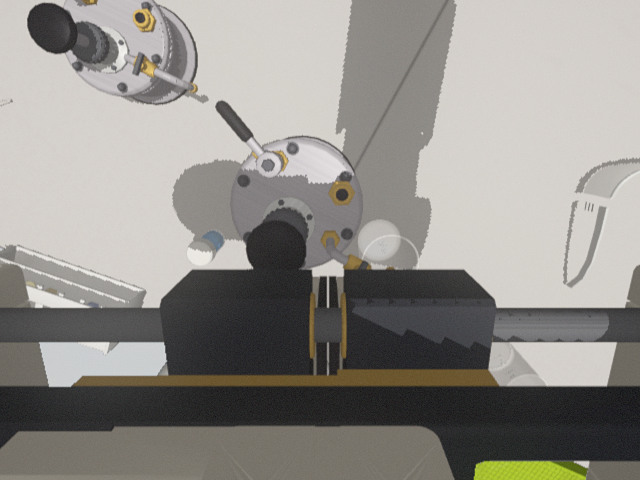

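The view is clear: vent pivot (268,164), lever end (222,105), pin bushing (341,193), knob (277,246). The small filter's spout end is at (200,98), near the lever end.

```bash
python3 - <<'E'
from meas import *
c=r.capture("wrist")
pv=world(c,268,164,.158);en=world(c,222,105,.157);pin=world(c,341,193,.120);kn=world(c,277,246,.207)
print("pivot",pv,world(c,268,164),"end",en,world(c,222,105),"pin",pin,"kn",kn)
print("len",np.linalg.norm((en-pv)[:2]),"pin-pivot",np.linalg.norm((pin-pv)[:2]),"want .068; pin-knob",np.linalg.norm((pin-kn)[:2]),"want .0594")
F=np.array([[-.034,.032],[-.032,-.036],[.016,0]]);W=np.array([pin,pv,kn])[:,:2]
f,w=F-F.mean(0),W-W.mean(0)
a=np.arctan2((f[:,0]*w[:,1]-f[:,1]*w[:,0]).sum(),(f*w).sum())
Rm=np.array([[np.cos(a),-np.sin(a)],[np.sin(a),np.cos(a)]]);t=W.mean(0)-Rm@F.mean(0)
print("yaw",np.degrees(a),"origin",t,"resid mm",1000*(F@Rm.T+t-W)); print("fitted pin,pivot,knob",F@Rm.T+t)
d=(en-pv)[:2];print("lever rel -y axis deg",np.degrees(np.arctan2(d[1],d[0]))-(np.degrees(a)-90))
p=cloud(c); q=p[(p[:,2]>.1)&(np.hypot(p[:,0]-.535,p[:,1]+.16)<.06)&(p[:,1]<-.128)]
for z in q[np.argsort(-q[:,1])][:200:12]: print(" sp",z)
E
```

```text
pivot [ 0.5746 -0.072   0.158 ] [ 0.5739 -0.0715  0.1631] end [ 0.5511 -0.1232  0.157 ] [ 0.5512 -0.1236  0.1558] pin [ 0.5715 -0.0051  0.12  ] kn [ 0.6169 -0.0359  0.207 ]
len 0.05633659260538312 pin-pivot 0.06701341406928896 want .068; pin-knob 0.05491370877492355 want .0594
yaw 1.0403895373904217 origin [ 0.6043 -0.036 ] resid mm [[-1.7437  0.4289]
 [-1.6304 -0.5828]
 [ 3.3742  0.1539]]
fitted pin,pivot,knob [[ 0.5697 -0.0047]
 [ 0.573  -0.0726]
 [ 0.6203 -0.0358]]
lever rel -y axis deg -25.688188815548344
 sp [ 0.5549 -0.1666  0.1027]
 sp [ 0.5533 -0.1672  0.1027]
 sp [ 0.5571 -0.168   0.1067]
 sp [ 0.5581 -0.1687  0.1039]
 sp [ 0.5527 -0.1695  0.1099]
 sp [ 0.5524 -0.1704  0.1104]
 sp [ 0.555  -0.1709  0.1135]
 sp [ 0.5549 -0.1721  0.1153]
 sp [ 0.5538 -0.1731  0.1163]
 sp [ 0.5542 -0.174   0.1161]
 sp [ 0.5539 -0.1751  0.116 ]
 sp [ 0.5581 -0.1759  0.1165]
 sp [ 0.5535 -0.1771  0.1183]
 sp [ 0.5585 -0.1781  0.1177]
 sp [ 0.5528 -0.1793  0.118 ]
 sp [ 0.5528 -0.1804  0.1198]
 sp [ 0.5554 -0.1813  0.1216]
```

Filter yaw is about +1°, pivot (0.573,−0.072), knob (0.620,−0.035). The lever stands about 25° off filter −y. I'll go to an approach point beside the lever on its counter-clockwise side.

```bash
python3 go.py .592 -.129 .30 128
```

```text
t 3.75 tcp [ 0.594 -0.006  0.321] jaw yaw 118.21134172138055 toolx [ 0.002  0.    -1.   ] F [-0.858 -0.043  0.658] j6 -80.0464411336846
shift [ 0.142 -0.714 -0.401] turn [-0.218  0.002  0.001]
tool axes y,z in world [-0.473  0.881 -0.001] [0.881 0.473 0.002]
```

Call:
send_rows(plan=[[[0.0,-0.18,-0.1],[-0.05,0,0]],[[0.0,-0.36,-0.2],[-0.1,0,0]],[[0.05,-0.54,-0.3],[-0.16,0,0]],[[0.1,-0.71,-0.4],[-0.217,0,0]],[[0.14,-0.714,-0.4],[-0.217,0,0]]])

```text
time_s: 4.25
tcp_pos: [0.5909, -0.1328, 0.3003]
eef_rot: [-49.8, 89.9, -11.9]
contact_force: [0.5, -0.2, 0.1]
gripper_width: 0.0005
```

```bash
python3 go.py .592 -.129 .158 128
```

```text
t 4.25 tcp [ 0.591 -0.133  0.3  ] jaw yaw 127.81616112773156 toolx [ 0.002 -0.    -1.   ] F [ 0.498 -0.223  0.101] j6 -58.0094218714913
shift [0.948 0.016 0.02 ] turn [-0.004  0.001  0.002]
tool axes y,z in world [-0.613  0.79  -0.001] [0.79  0.613 0.001]
```

Call:
send_rows(plan=[[[0.25,0.01,0.01],[0,0,0]],[[0.5,0.01,0.01],[0,0,0]],[[0.72,0.01,0.01],[0,0,0]],[[0.88,0.01,0.01],[0,0,0]],[[0.95,0.01,0.01],[0,0,0]]])

```text
time_s: 4.75
tcp_pos: [0.5897, -0.1312, 0.1555]
eef_rot: [150.6, 89.9, -171.6]
contact_force: [-0.4, -0.0, -0.2]
gripper_width: 0.0007
```

```bash
for p in "0.5815 -0.122" "0.567 -0.120" ".552 -.117" ".541 -.110" ".531 -.099"; do python3 go.py $p .158 128 | grep -v axes; done; python3 -c "
from h import *
save(r.capture('wrist'),'w3.png')"
```

```text
t 4.75 tcp [ 0.59  -0.131  0.156] jaw yaw 127.71893689655094 toolx [-0.002 -0.    -1.   ] F [-0.353 -0.028 -0.153] j6 -58.25041486236455
shift [-0.016  0.082 -0.006] turn [-0.006 -0.002 -0.001]
t 4.75 tcp [ 0.59  -0.131  0.156] jaw yaw 127.71893689655094 toolx [-0.002 -0.    -1.   ] F [-0.353 -0.028 -0.153] j6 -58.25041486236455
shift [-0.016  0.152 -0.074] turn [-0.006 -0.002 -0.001]
t 4.75 tcp [ 0.59  -0.131  0.156] jaw yaw 127.71893689655094 toolx [-0.002 -0.    -1.   ] F [-0.353 -0.028 -0.153] j6 -58.25041486236455
shift [-0.016  0.229 -0.141] turn [-0.006 -0.002 -0.001]
t 4.75 tcp [ 0.59  -0.131  0.156] jaw yaw 127.71893689655094 toolx [-0.002 -0.    -1.   ] F [-0.353 -0.028 -0.153] j6 -58.25041486236455
shift [-0.016  0.311 -0.17 ] turn [-0.006 -0.002 -0.001]
t 4.75 tcp [ 0.59  -0.131  0.156] jaw yaw 127.71893689655094 toolx [-0.002 -0.    -1.   ] F [-0.353 -0.028 -0.153] j6 -58.25041486236455
shift [-0.016  0.409 -0.178] turn [-0.006 -0.002 -0.001]
```

View pics/w3.png

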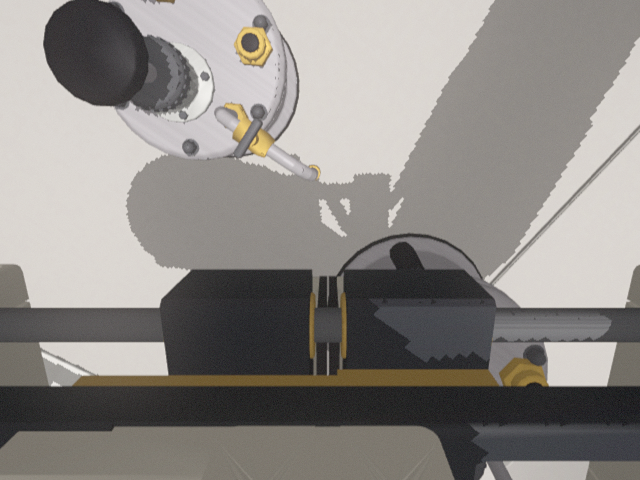

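The lever grip shows at (403,250), to the right of the fingers, with clear space between. Now push along the arc.

Call:
send_rows(plan=[[[-0.016,0.04,-0.003],[0,0,0]],[[-0.016,0.08,-0.006],[0,0,0]],[[-0.016,0.115,-0.04],[0,0,0]],[[-0.016,0.15,-0.074],[0,0,0]],[[-0.016,0.19,-0.11],[0,0,0]]])

```text
time_s: 5.3
tcp_pos: [0.5592, -0.1184, 0.1585]
eef_rot: [-152.9, 90.0, -115.1]
contact_force: [1.9, -0.1, 0.2]
gripper_width: 0.0003
```

```bash
for p in ".552 -.117" ".541 -.110" ".531 -.099"; do python3 go.py $p .158 128 | grep -v axes; done; python3 -c "
from h import *
c=r.capture('side');save(c,'s3.png');a=c['color'][150:340,200:420,::-1];b=r.capture('wrist')['color'][200:480,300:640,::-1]
cv2.imwrite('pics/m3.png',np.hstack([cv2.resize(a,(400,345),interpolation=3),cv2.resize(b,(400,345))]))"
```

```text
t 5.3 tcp [ 0.559 -0.118  0.158] jaw yaw 127.74974469613728 toolx [-0. -0. -1.] F [ 1.87  -0.115  0.161] j6 -59.90583683835443
shift [ 0.003  0.037 -0.032] turn [-0.006 -0.     0.   ]
t 5.3 tcp [ 0.559 -0.118  0.158] jaw yaw 127.74974469613728 toolx [-0. -0. -1.] F [ 1.87  -0.115  0.161] j6 -59.90583683835443
shift [ 0.003  0.119 -0.061] turn [-0.006 -0.     0.   ]
t 5.3 tcp [ 0.559 -0.118  0.158] jaw yaw 127.74974469613728 toolx [-0. -0. -1.] F [ 1.87  -0.115  0.161] j6 -59.90583683835443
shift [ 0.003  0.217 -0.069] turn [-0.006 -0.     0.   ]
```

View pics/m3.png

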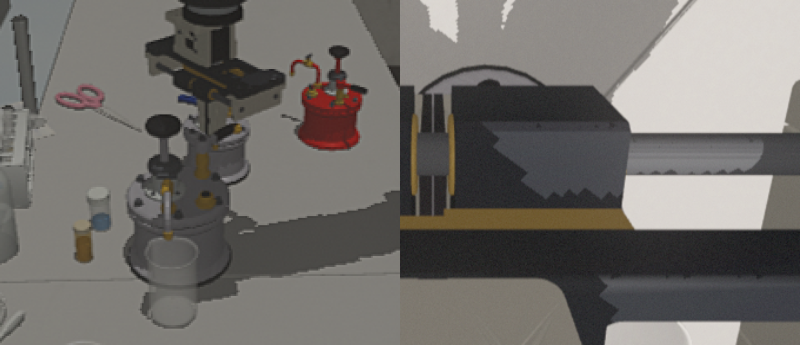

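The push reads about 1.9 N and the lever is turning, with its grip by the fingers in the side view. Continue.

Call:
send_rows(plan=[[[0,0.037,-0.032],[0,0,0]],[[0,0.078,-0.047],[0,0,0]],[[0,0.119,-0.061],[0,0,0]],[[0,0.17,-0.067],[0,0,0]],[[0,0.217,-0.069],[0,0,0]]])

```text
time_s: 5.9
tcp_pos: [0.5293, -0.0988, 0.1581]
eef_rot: [145.9, 89.9, -176.4]
contact_force: [0.1, -2.0, -0.1]
gripper_width: 0.0006
```

```bash
python3 go.py .531 -.094 .158 128; python3 - <<'E'
from meas import *
for n in("scene","side"):
    c=r.capture(n);save(c,n+"4.png");p=cloud(c)
    l=mask(p,(.605,-.03),.09,.095,.108); print("lid",cv2.minEnclosingCircle((l[:,:2]*1000).astype(np.float32)))
    v=p[(p[:,2]>.14)&(p[:,2]<.165)&(p[:,0]>.49)&(p[:,0]<.58)&(p[:,1]>-.09)&(p[:,1]<-.03)];print(len(v),v[::max(1,len(v)//8)])
E
```

```text
t 5.9 tcp [ 0.529 -0.099  0.158] jaw yaw 127.73129616913714 toolx [-0.002 -0.    -1.   ] F [ 0.077 -1.997 -0.057] j6 -62.54461569987903
shift [0.001 0.018 0.028] turn [-0.006 -0.002 -0.002]
tool axes y,z in world [-0.612  0.791  0.001] [ 0.791  0.612 -0.002]
lid ((603.841552734375, -29.211225509643555), 67.13682556152344)
194 [[ 0.5773 -0.0694  0.1593]
 [ 0.573  -0.0582  0.1536]
 [ 0.5248 -0.0834  0.16  ]
 [ 0.5241 -0.0792  0.159 ]
 [ 0.5257 -0.0774  0.1563]
 [ 0.5263 -0.071   0.1556]
 [ 0.5153 -0.0772  0.1548]
 [ 0.5206 -0.0687  0.1503]
 [ 0.513  -0.0751  0.1453]]
lid ((606.5319213867188, -28.69896697998047), 66.09078979492188)
223 [[ 0.5349 -0.0897  0.1644]
 [ 0.5182 -0.0899  0.1533]
 [ 0.5777 -0.0665  0.1592]
 [ 0.5637 -0.07    0.1544]
 [ 0.5664 -0.0598  0.1575]
 [ 0.5687 -0.0601  0.1547]
 [ 0.571  -0.0598  0.1523]
 [ 0.5687 -0.0589  0.1501]
 [ 0.5734 -0.0576  0.1456]]
```

Call:
send_rows(plan=[[[0,0.008,0.006],[0,0,0]],[[0,0.016,0.012],[0,0,0]],[[0,0.022,0.017],[0,0,0]],[[0,0.027,0.02],[0,0,0]],[[0,0.027,0.02],[0,0,0]]])

```text
time_s: 6.5
tcp_pos: [0.5286, -0.0934, 0.1579]
eef_rot: [140.3, 89.8, 178.0]
contact_force: [-0.9, -1.2, -0.6]
gripper_width: 0.0004
```

Call:
send_rows(plan=[[[0,0.01,0.008],[0,0,0]],[[0,0.02,0.016],[0,0,0]],[[0,0.03,0.024],[0,0,0]],[[0,0.04,0.031],[0,0,0]],[[0,0.04,0.031],[0,0,0]]])

```text
time_s: 7.0
tcp_pos: [0.5267, -0.0875, 0.1577]
eef_rot: [160.1, 89.5, -162.1]
contact_force: [-4.8, -10.1, 3.0]
gripper_width: 0.0003
```

The force jumped to 10 N, so the lever is at the stop. Back off and rise.

Call:
send_rows(plan=[[[0,-0.08,-0.06],[0,0,0]],[[0,-0.16,-0.12],[0,0,0]],[[-0.2,-0.16,-0.12],[0,0,0]],[[-0.5,-0.16,-0.12],[0,0,0]],[[-0.8,-0.16,-0.12],[0,0,0]]])

```text
time_s: 7.5
tcp_pos: [0.5278, -0.1177, 0.2788]
eef_rot: [157.5, 89.5, -164.7]
contact_force: [1.9, 0.1, 1.5]
gripper_width: 0.0005
```

```bash
python3 go.py .59 .0 .32 118
```

```text
t 7.5 tcp [ 0.528 -0.118  0.279] jaw yaw 127.71148822594436 toolx [-0.009 -0.002 -1.   ] F [1.864 0.081 1.474] j6 -60.551613574641785
shift [-0.28   0.368  0.806] turn [ 0.216 -0.011 -0.003]
tool axes y,z in world [-0.612  0.791  0.003] [ 0.791  0.612 -0.008]
```

Call:
send_rows(plan=[[[-0.1,0.07,0.16],[0.05,0,0]],[[-0.2,0.15,0.32],[0.1,-0.01,0]],[[-0.28,0.22,0.48],[0.15,-0.01,0]],[[-0.28,0.3,0.64],[0.216,-0.01,0]],[[-0.28,0.37,0.8],[0.216,-0.01,0]]])

```text
time_s: 8.0
tcp_pos: [0.59, 0.0006, 0.3207]
eef_rot: [69.9, 89.8, 97.8]
contact_force: [0.5, -0.1, -0.7]
gripper_width: 0.0006
```

```bash
python3 - <<'E'
from meas import *
c=r.capture("wrist");save(c,"w5.png")
p=cloud(c)
k=mask(p,(.62,-.03),.05,.2,.216);print("knob",len(k),k.mean(0),k.min(0),k.max(0))
l=mask(p,(.605,-.03),.09,.097,.108)
print("lid",cv2.minEnclosingCircle((l[:,:2]*1000).astype(np.float32)))
v=p[(p[:,2]>.142)&(p[:,2]<.165)&(p[:,0]>.49)&(p[:,0]<.562)&(p[:,1]>-.13)&(p[:,1]<-.02)]
print("lever",len(v),cv2.fitLine(v[:,:2].astype(np.float32),cv2.DIST_HUBER,0,.01,.01).ravel(),v.min(0),v.max(0))
E
python3 go.py .620 -.035 .235 118
```

```text
knob 2231 [ 0.6178 -0.0338  0.2057] [ 0.6008 -0.0543  0.2   ] [ 0.6401 -0.0101  0.2092]
lid ((606.9432373046875, -31.443782806396484), 65.80610656738281)
lever 780 [ 0.9993 -0.038   0.5355 -0.0644] [ 0.5119 -0.07    0.1468] [ 0.562  -0.0592  0.1594]
t 8.05 tcp [0.592 0.003 0.32 ] jaw yaw 118.02146362903173 toolx [-0.001  0.003 -1.   ] F [2.428 1.04  0.798] j6 -81.03492519060835
shift [ 0.564 -0.315  0.048] turn [ 0.     0.001 -0.004]
tool axes y,z in world [-0.47   0.883  0.003] [0.883 0.47  0.001]
```

View pics/w5.png

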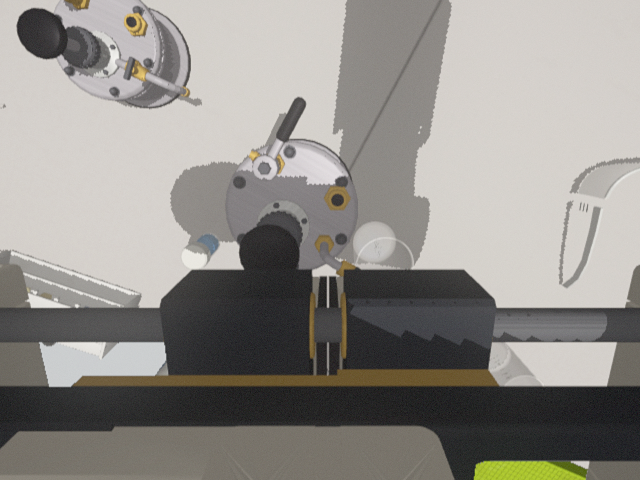

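The lever now points to the filter's −x side (grip at (293,118)). I'll check its angle against the filter's yaw from the pivot (264,167) and bushing (337,198) while moving over the knob.

```bash
python3 - <<'E'
from meas import *
c=r.capture("wrist")
a=world(c,264,167,.16);b=world(c,337.5,198,.120);d=b-a;e=world(c,299,101,.157);m=world(c,281,140,.157)
yaw=np.degrees(np.arctan2(d[1],d[0]))-np.degrees(np.arctan2(68,-2))
f=e-a;print(a,b,"len",np.hypot(*d[:2]),"yaw",yaw,"lever angle past open",-(np.degrees(np.arctan2(f[1],f[0]))%360-270-yaw), "pivot+R*..knob",)
R=lambda t:np.array([[np.cos(t),-np.sin(t)],[np.sin(t),np.cos(t)]])
t=np.radians(yaw);print("knob from pivot",a[:2]+R(t)@[.048,.036],"from pin",b[:2]+R(t)@[.050,-.032])
E
```

```text
[ 0.5743 -0.0641  0.16  ] [0.5737 0.0036 0.12  ] len 0.06771108962317988 yaw -1.1455857846221704 lever angle past open 90.75375596970682 pivot+R*..knob
knob from pivot [ 0.623 -0.029] from pin [ 0.623  -0.0294]
```

Call:
send_rows(plan=[[[0,-0.1,0.01],[0,0,0]],[[0.1,-0.2,0.03],[0,0,0]],[[0.25,-0.3,0.04],[0,0,0]],[[0.4,-0.315,0.04],[0,0,0]],[[0.54,-0.315,0.04],[0,0,0]]])

```text
time_s: 8.6
tcp_pos: [0.6179, -0.0393, 0.2359]
eef_rot: [116.2, 89.8, 144.2]
contact_force: [-0.8, -0.6, -0.5]
gripper_width: 0.0007
```

```bash
python3 go.py .619 -.035 .196 118
```

```text
t 8.6 tcp [ 0.618 -0.039  0.236] jaw yaw 117.9488598353211 toolx [-0.003  0.002 -1.   ] F [-0.781 -0.567 -0.537] j6 -76.26598039329373
shift [0.266 0.021 0.02 ] turn [-0.001 -0.002 -0.005]
tool axes y,z in world [-0.469  0.883  0.004] [ 0.883  0.469 -0.002]
```

The vent reads 90.7° past open, so it is at its shut stop. First stroke.

Call:
send_rows(plan=[[[0.05,0.038,0.043],[0,0,0]],[[0.12,0.038,0.043],[0,0,0]],[[0.2,0.038,0.043],[0,0,0]],[[0.26,0.038,0.043],[0,0,0]],[[0.265,0.038,0.043],[0,0,0]]])

```text
time_s: 9.1
tcp_pos: [0.621, -0.0325, 0.1966]
eef_rot: [137.5, 89.8, 165.5]
contact_force: [-5.0, -2.3, 8.8]
gripper_width: 0.0005
```

Call:
send_rows(plan=[[[-0.13,0,0],[0,0,0]],[[-0.26,0,0],[0,0,0]],[[-0.26,0,0],[0,0,0]],[[-0.26,0,0],[0,0,0]],[[-0.26,0,0],[0,0,0]]])

```text
time_s: 9.6
tcp_pos: [0.6209, -0.0327, 0.2349]
eef_rot: [138.9, 89.8, 166.9]
contact_force: [0.9, 0.1, -0.4]
gripper_width: 0.0004
```

```bash
python3 go.py .621 -.031 .196 118;  python3 - <<'E'
from meas import *
c=r.capture("side");p=cloud(c);k=mask(p,(.622,-.03),.035,.17,.216);print(len(k),k.mean(0),k[:,2].max())
E
```

```text
t 9.6 tcp [ 0.621 -0.033  0.235] jaw yaw 117.92615490778842 toolx [-0.004  0.001 -1.   ] F [ 0.933  0.106 -0.448] j6 -76.90639176053796
shift [0.259 0.009 0.007] turn [-0.002 -0.004 -0.004]
tool axes y,z in world [-0.468  0.884  0.003] [ 0.884  0.468 -0.003]
235 [ 0.6222 -0.0223  0.1987] 0.21576509385343445
```

Strokes 2 to 4, going slightly deeper.

Call:
send_rows(plan=[[[0.07,0.005,0.005],[0,0,0]],[[0.14,0.005,0.005],[0,0,0]],[[0.21,0.005,0.005],[0,0,0]],[[0.265,0.005,0.005],[0,0,0]],[[0.265,0.005,0.005],[0,0,0]]])

```text
time_s: 10.15
tcp_pos: [0.6219, -0.0318, 0.196]
eef_rot: [155.6, 89.9, -176.4]
contact_force: [-1.0, -1.1, 11.2]
gripper_width: 0.0007
```

Call:
send_rows(plan=[[[-0.13,0,0],[0,0,0]],[[-0.26,0,0],[0,0,0]],[[-0.26,0,0],[0,0,0]],[[-0.26,0,0],[0,0,0]],[[-0.26,0,0],[0,0,0]]])

```text
time_s: 10.65
tcp_pos: [0.6212, -0.0318, 0.2333]
eef_rot: [155.4, 89.7, -176.6]
contact_force: [0.3, -0.6, -0.4]
gripper_width: 0.0005
```

Call:
send_rows(plan=[[[0.07,0,0],[0,0,0]],[[0.14,0,0],[0,0,0]],[[0.21,0,0],[0,0,0]],[[0.265,0,0],[0,0,0]],[[0.265,0,0],[0,0,0]]])

```text
time_s: 11.15
tcp_pos: [0.6221, -0.0318, 0.1958]
eef_rot: [-163.3, 89.9, -135.2]
contact_force: [-5.0, 0.8, 21.0]
gripper_width: 0.0004
```

Call:
send_rows(plan=[[[-0.13,0,0],[0,0,0]],[[-0.26,0,0],[0,0,0]],[[-0.26,0,0],[0,0,0]],[[-0.26,0,0],[0,0,0]],[[-0.26,0,0],[0,0,0]]])

```text
time_s: 11.65
tcp_pos: [0.6213, -0.0318, 0.2329]
eef_rot: [170.4, 89.8, -161.5]
contact_force: [-0.5, 0.6, -0.6]
gripper_width: 0.0004
```

```bash
python3 go.py .621 -.031 .196 118;  python3 - <<'E'
from meas import *
for n in("side","scene"):
    c=r.capture(n);save(c,n+"6.png");p=cloud(c)
    q=mask(p,(.574,.003),.016,.11,.16);print(n,len(q),q[:,2].max() if len(q) else "",np.sort(q[:,2])[-6:])
    l=mask(p,(.605,-.03),.09,.095,.108); print("lid",cv2.minEnclosingCircle((l[:,:2]*1000).astype(np.float32)))
E
```

```text
t 11.65 tcp [ 0.621 -0.032  0.233] jaw yaw 118.04917550399905 toolx [-0.004 -0.001 -1.   ] F [-0.484  0.558 -0.649] j6 -76.9892939055434
shift [0.246 0.006 0.002] turn [ 0.001 -0.005 -0.001]
tool axes y,z in world [-0.47   0.883  0.001] [ 0.883  0.47  -0.004]
side 108 0.1443392581189935 [0.1431 0.1434 0.1437 0.1438 0.1442 0.1443]
lid ((605.3524780273438, -27.956436157226562), 66.27984619140625)
scene 82 0.14399826758198098 [0.1425 0.1425 0.1428 0.1431 0.1437 0.144 ]
lid ((602.3226928710938, -28.259113311767578), 66.78258514404297)
```

The pin top reads 144 mm in both cameras, so it is fully out after 3 strokes. One extra stroke for safety, then clear off and look.

Call:
send_rows(plan=[[[0.07,0,0],[0,0,0]],[[0.14,0,0],[0,0,0]],[[0.2,0,0],[0,0,0]],[[0.247,0,0],[0,0,0]],[[0.247,0,0],[0,0,0]]])

```text
time_s: 12.25
tcp_pos: [0.6224, -0.0319, 0.1965]
eef_rot: [-149.8, 89.9, -121.7]
contact_force: [0.6, 0.9, 9.3]
gripper_width: 0.0002
```

Call:
send_rows(plan=[[[-0.13,0,0],[0,0,0]],[[-0.26,0,0],[0,0,0]],[[-0.4,0,0],[0,0,0]],[[-0.6,0,0],[0,0,0]],[[-0.9,0,0],[0,0,0]]])

```text
time_s: 12.75
tcp_pos: [0.6212, -0.0316, 0.3287]
eef_rot: [168.9, 89.6, -163.0]
contact_force: [1.0, 1.3, 0.3]
gripper_width: 0.0004
```

Call:
send_rows(plan=[[[0,0.1,0],[0,0,0]],[[0,0.2,0],[0,0,0]],[[0,0.2,0],[0,0,0]],[[0,0.2,0],[0,0,0]],[[0,0.2,0],[0,0,0]]])

```text
time_s: 13.25
tcp_pos: [0.6068, -0.0051, 0.3276]
eef_rot: [168.8, 89.5, -163.1]
contact_force: [0.5, -0.1, 0.3]
gripper_width: 0.0003
```

```bash
python3 - <<'E'
from meas import *
ims=[]
for n in("side","scene","wrist"):
    c=r.capture(n);p=cloud(c)
    q=mask(p,(.574,.003),.016,.11,.16);k=mask(p,(.622,-.03),.035,.17,.216)
    v=p[(p[:,2]>.142)&(p[:,2]<.165)&(p[:,0]>.49)&(p[:,0]<.562)&(p[:,1]>-.13)&(p[:,1]<-.04)]
    print(n,"pin",len(q),np.sort(q[:,2])[-4:],"knob",len(k),np.sort(k[:,2])[-6:],"lever",len(v),cv2.fitLine(v[:,:2].astype(np.float32),cv2.DIST_HUBER,0,.01,.01).ravel() if len(v)>9 else "")
    a=c["color"][:,:,::-1]; a=a if n=="wrist" else a[150:340,200:420]
    ims.append(cv2.resize(a,(266,230) if n!="wrist" else (266,230),interpolation=2))
    if n=="side": s=cv2.resize(a,(500,432),interpolation=2)
    if n=="wrist": w=cv2.resize(a[0:300,150:450],(300,300))
w=np.vstack([w,np.zeros((132,300,3),np.uint8)]);cv2.imwrite("pics/end.png",np.hstack([s,w])); print(r.get_state()["contact_force"])
E
```

```text
side pin 111 [0.1435 0.1439 0.144  0.1455] knob 243 [0.2058 0.2059 0.2062 0.2062 0.2063 0.2063] lever 120 [ 0.9989 -0.0471  0.535  -0.0605]
scene pin 87 [0.1439 0.1439 0.1442 0.1445] knob 187 [0.2063 0.2064 0.2065 0.2065 0.2069 0.207 ] lever 94 [ 0.9998 -0.0204  0.5336 -0.0614]
wrist pin 491 [0.1468 0.147  0.1471 0.1472] knob 2710 [0.2087 0.2088 0.2089 0.209  0.2093 0.2094] lever 756 [ 0.9994 -0.0354  0.5355 -0.0644]
[-0.3843  0.2431 -0.5499]
```

View pics/end.png

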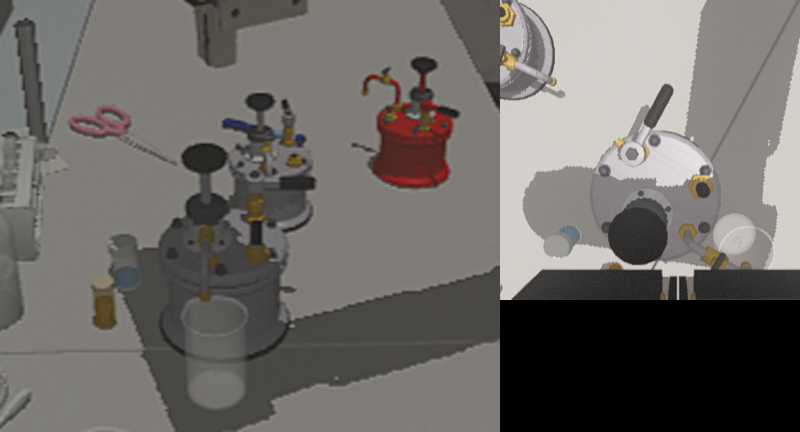

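The picture shows the pin standing out with its steel band at (257,243), the lever shut at (297,184), the knob up at (205,158), and the beaker, pot and vial in place. Handing in.

```bash
python3 -c "
from plant import r
print(r.close_job())"
```

```text
the job is handed in; nothing more can be done
None
```

The filter is at working pressure and the job is handed in at about 13 s of the 48 s. With closed fingertips I pushed the vent lever round until the force jumped to about 10 N at its stop. I then gave the knob four full strokes; the pin was out after the third, and the fourth was for safety.

Last checks before handing in:
- **Vent:** about 91° past open when measured just after the push. It still points the same way in the final pictures, within 2°.
- **Pin:** its top reads 144–147 mm in all three cameras (145 is fully out), and the steel band shows. The robot did not go near it.
- **Knob:** back up, at 206–209 mm against 207.
- **Filter:** it shifted by roughly 6–8 mm and turned about 2° in the push against the stop, well inside the 30 mm limit.
- **Bystanders:** the beaker, pot and vial look undisturbed in the picture; I did not measure them again at the end.
- **Robot:** clear of everything, with the force reading near zero.

One reading disagreed with the description: before I touched it, the lever already stood about 25° off the filter's −y side, rather than straight along it.

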